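Reset the lamp-hour counter of an ultraviolet cabinet with its two-key chord

TASK

A new lamp has been fitted in the ultraviolet cabinet: switch the cabinet on at the black rocker on its top, then reset the lamp-hour counter by pressing the two blue keys either side of the small display down together, one fingertip on each, holding both down without a break for at least three seconds, and letting both spring back up together. Press gently and keep off the green start key. Pick nothing up, and leave the white tray, the teal stopper and the two steel forks where they lie.

Things in the scene. Friction and masses are not known exactly. Their poses are not given: they have to be found in the camera images.
- cabinet: White ultraviolet cabinet, fixed, 250 (x) x 360 (y) x 220 mm high, glass door on its -x side. Origin at the centre of its underside; x from door to back, y to the left seen from the door, z up. A console along the front of its top (x -125 to -35, upper face z = 232 mm) has one row at x = -80 mm: blue keys y = +105 and +45, display +75, green start key -30, rocker -115. Behind it the top is flat.
- key_left_top (a point): Centre of the upper face of the left blue key: cap 22 (x) x 20 (y) mm, 9 mm above the console face when up; moves with the key. The two blue key centres are 60 mm apart along the cabinet's y: 40 mm lies free between the caps (only the flush display), 80 mm is the span over them.
- key_right_top (a point): Centre of the upper face of the right blue key, same size and height as the left one.
- key_left (a joint): Travel of the left blue key in m: 0 up, 0.006 at its lower stop (cap still 3 mm above the console). Spring: 2.6 N to start it, 5 N at the stop. It switches at half travel and springs back when let go.
- key_right (a joint): Travel of the right blue key in m, exactly as the left one.
- start_key_top (a point): Centre of the upper face of the green start key, round, 18 mm across, 6.5 mm above the console face. Not to be pressed.
- start_key (a joint): Travel of the start key in m: 0 up, 0.006 fully down.
- rocker_on_end (a point): Point on the upper face of the black rocker's far (+x) wing, by its white dot, 13 mm from the pivot; moves with it. Rocker 36 (x) x 22 (y) mm: two 18 mm wings in a shallow V, pivot along the cabinet's y, bezel 44 x 30 mm, 3 mm high. Off: far wing up at 20 degrees, this point 10 mm over the console face. Pressing this wing down until level, 6 mm over the face, switches on.
- rocker (a joint): Rocker angle in rad: 0 off, 0.35 fully on. A stiff hinge: about 2 N at rocker_on_end turns it, and it stays where it is left, so press it all the way until the wing is level.
- white_tray: White plastic lower impression tray, loose, horseshoe 66 mm wide and 59 mm long with a 36 mm handle along its +x, 18 mm high, on the cabinet's top behind the console. Origin on its underside at the centre of the arch. To be left alone.
- stopper: Teal silicone stopper, loose, round, 30 mm across and 28 mm high, standing on the cabinet's top behind the console. Origin at the centre of its underside. To be left alone.
- fork_1: Steel bite registration fork, loose, U of 5 mm rod 53 mm wide with a stem along its +x, 115 mm long in all, lying flat on a blue liner on the cart beside the cabinet. Origin on its underside inside the U. To be left alone.
- fork_2: Second steel bite fork, like the first, lying beside it. (On the cabinet's other side stands a fixed stack of white cups, 68 mm across and 110 mm high.) To be left alone.

How it is judged:
On the way, in this order (a step that is already met when the one before it is completed fails the run):
1. the rocker is switched on (value of joint rocker above 0.28 rad), for 0.2 s.
2. both blue keys are held down past half travel, at the same time and without a break, for three seconds (value of joint each of key_left, key_right above 0.003 m), for 3 s.
3. both blue keys are let go and are up again (value of joint each of key_left, key_right below 0.001 m), for 0.2 s.
At the end, for the whole second after the job is handed in: The rocker is on (past 0.28 of 0.35 rad), both blue keys and the start key are up (within 1 mm), and the tray, stopper and forks lie within 15 mm of where they were (all of step 3 and value of joint rocker above 0.28 rad and value of joint start_key below 0.001 m and distance of each of white_tray, stopper, fork_1, fork_2 from where it was at the start of the episode below 0.015 m); the robot touches nothing.
It fails at once if one blue key is pressed (past 4.5 mm) while the other is still up (less than 1 mm): the pair is pressed and released together ((value of joint key_left above 0.0045 m and value of joint key_right below 0.001 m) or (value of joint key_right above 0.0045 m and value of joint key_left below 0.001 m)).
It fails at once if the green start key is pressed (past 2 mm) (value of joint start_key above 0.002 m).
It fails at once if the cabinet or its controls are pressed with more than 60 N (contact force between the fingers and cabinet above 60 N).
It fails at once if the white tray, the stopper or a fork is moved, lifted or carried (more than 15 mm) (distance of any of white_tray, stopper, fork_1, fork_2 from where it was at the start of the episode above 0.015 m).
It also fails if it takes over 43 s, if anything falls off the work surface, if the arm or the gripper's body presses on something with over 40 N, if the wrist force passes 120 N, or if a joint passes its speed limit or range.

ROBOT

A 6-joint arm with a two-finger parallel gripper is mounted at the origin on the work surface. World frame = base frame: x ahead of the robot, y to its left, z up, the work surface at z = 0. Lengths are in m, angles in rad, forces in N, time in s.
With the tool pointing down it reaches from about 0.275 to 1 m from the base axis. Payload 8.4 kg.
Tool frame: the origin (TCP) lies midway between the tips of the shut fingers; the grasp point (between the pads) lies 19 mm behind it; z points along the fingers, y is the direction in which the jaws open and shut (so a half turn about z gives the same grasp; the last joint's range is limited). The gripper opens to 85 mm and grips with 20 to 120 N. Pads are 22 mm wide; open, the fingers measure 114 mm over their backs; the gripper's body (76 mm by 85 mm) begins 54 mm behind the grasp point. The pads swing forward as they close: fully open they stand 13 mm farther back than shut.
Start: joints at [1.202, 0.353, 1.633, -0, 1.155, -0.002], TCP at [0.224, 0.583, 0.204] pointing down, gripper open.
Joint ranges: [-2.63, 2.63], [-0.92, 2.1], [0.06, 2.66], [-1.3, 4.44], [0, 2.69], [-3.02, 3.02]. Speed limits (rad/s): [2.22, 2.22, 2.79, 3.14, 3.14, 3.14].

INTERFACE

Orientations are given as a rotation vector (axis times angle).
In Python, from bench import ctrl, camera, order gives the robot as it stands.
- The arm moves only by the shell command python3 -m inch 'ROWS' [OPENING] [FORCE]. ROWS is JSON, a list that holds one entry, the list of rows, each a list of 6 numbers: the shift along the tool's x, y, z in units of 0.15 m (1.0 is 0.15 m), then the turn, a rotation vector about the tool's x, y, z in units of 30 degrees (1.0 is 30 degrees). A call has 1 to 20 rows; each row is the pose to reach, as a shift and turn from the pose commanded when the call began, along the tool's axes at that moment; what a row does not reach only later rows make up. A row lasts 1/8 s, in which the tool goes at most 62.5 mm and 10.7 degrees, less where a joint would pass 70% of its speed; a pose out of reach is approached as far as the arm can. A call with a number of a shift or a turn outside -1 to 1 is refused whole. A call with a gripper value outside its range is refused whole. OPENING is the opening, from 0 (shut) to 1 (fully open), set as the call begins (- or left out, the last holds). The fingers move at their own pace and stop on an object; FORCE is the grip in N (left out, the last holds). Time passes only in rows, so rows that repeat a pose let the fingers close. It gives the time, the measured TCP pose, the force and the opening at its end, in the units of the state.
- ctrl.read_state(): the state, without advancing time (a new reading comes with each control period).
- camera(name): name is "side" or "top"; returns a dict with "pixels" (384x512x3 uint8, blue, green, red), "camera_matrix" (3x3 intrinsics, pixels), "dist_coeffs" ([k1, k2, p1, p2, k3] as OpenCV has them; the pictures are not rectified), "rvec" (rotation vector, rad) and "tvec" (3), from world to camera coordinates, as OpenCV has them. Camera axes: x right, y down, z forward; pixel columns grow to the right and rows downward; lengths in m; the calibration is good to about 2 mm. A picture is of the moment at which its call begins. There is no depth.
- order.job_done(): hands the job in, once; it reports no verdict.
The state is a dict: "clock": time; "joint_positions": joint angles; "qvel": joint speeds; "effort": joint torques, N m; "tool_pos": TCP position; "ee_rot": TCP orientation; "force": force on the tool from outside, world axes, zero at the start; "moment": the same for the moment, N m; "finger_gap": finger opening in m.
Only numpy, scipy, OpenCV 4.12 (cv2) and the standard library are available. Lean on these libraries where they do the work, as an engineer would, in place of code of your own. Each camera call takes 0.05 s, during which the arm holds its last target.

## Working session

There is one attempt and no reset: what is moved stays moved. The work goes in short steps, Python scripts to look and compute and a shell command to move; the robot and the scene stay as the last step left them, time stands still between calls to the robot, and variables do not carry over. Pictures are saved under pics/ and viewed, and the job is handed in when it is done.

```bash
ls; mkdir -p pics; python3 - <<'E'
from bench import ctrl,camera
import cv2
for n in("side","top"):
    c=camera(n); cv2.imwrite(f"pics/{n}0.png",c["pixels"]); print(n,c["camera_matrix"],c["dist_coeffs"],c["rvec"],c["tvec"])
print(ctrl.read_state())
E
```

```text
pics
side [[369.74027173   0.         254.36146469]
 [  0.         369.74027173 192.20703906]
 [  0.           0.           1.        ]] [-0.02776193  0.          0.          0.          0.        ] [ 0.41640405 -2.68561937  1.28290984] [0.55884042 0.24049279 1.11894144]
top [[354.26941268   0.         250.02808013]
 [  0.         354.26941268 194.14417782]
 [  0.           0.           1.        ]] [-0.04035933  0.          0.          0.          0.        ] [ 2.15330485 -2.06650847  0.22108755] [-0.02768764  0.59024096  1.34230833]
{'clock': 0.1, 'joint_positions': array([ 1.20159329e+00,  3.53591399e-01,  1.63405762e+00, -9.12542980e-06,
        1.15520306e+00, -2.39635269e-03]), 'qvel': array([ 1.69402851e-04, -4.36433169e-04,  9.38984307e-05,  3.65653556e-04,
        2.59912558e-04,  1.16450458e-03]), 'effort': array([-1.44862905e-03, -6.06356478e+01, -3.42819500e+01,  2.90243946e-06,
        4.07349231e-03, -4.79823115e-06]), 'tool_pos': array([0.22398162, 0.58299181, 0.20332988]), 'ee_rot': array([-5.72907146e-01, -3.08868383e+00,  1.94652801e-03]), 'force': array([ 0.45606456, -0.27432533, -0.50765158]), 'moment': array([0.03090227, 0.01388849, 0.00159344]), 'finger_gap': 0.0855799723615414}
```

View pics/side0.png

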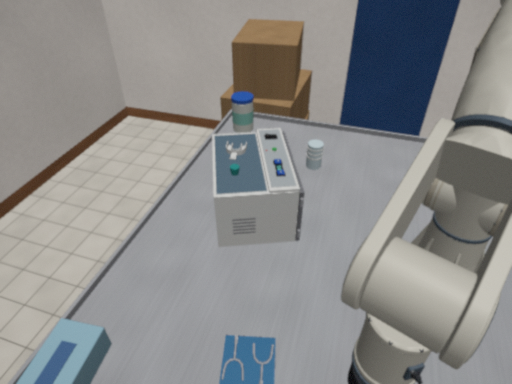

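View pics/top0.png

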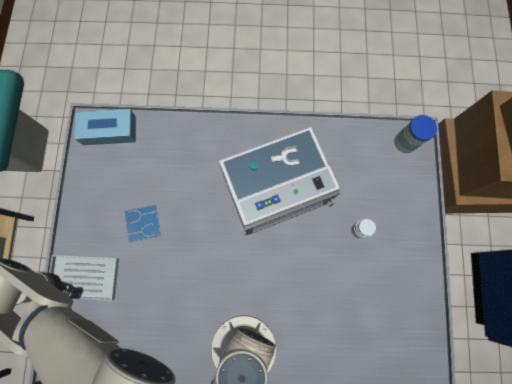

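The side view shows the cabinet at about (255,185), with its console strip from (268,135) to (283,185). In the top view the blue keys are near (261,204) and (276,200), the green key near (296,191) and the rocker near (318,183). I'll enlarge both.

```bash
python3 - <<'E'
import cv2,numpy as np
a=cv2.imread("pics/top0.png")[125:240,215:345]; b=cv2.imread("pics/side0.png")[120:250,200:330]
cv2.imwrite("pics/z1.png",cv2.resize(a,None,fx=6,fy=5.2*1.15/1.0*0+6*1,interpolation=cv2.INTER_CUBIC)[:600,:800])
cv2.imwrite("pics/z2.png",cv2.resize(b[:75,:110],None,fx=7,fy=7,interpolation=cv2.INTER_CUBIC))
for n,x0,x1,y0,y1 in(("top",215,345,125,240),("side",200,330,120,250)):
    im=cv2.imread(f"pics/{n}0.png"); h=cv2.cvtColor(im,cv2.COLOR_BGR2HSV)
    for nm,lo,hi in(("blue",(105,120,70),(130,255,255)),("green",(45,80,60),(85,255,255)),("teal",(75,120,50),(95,255,255)),("dark",(0,0,0),(180,255,45))):
        m=cv2.inRange(h,lo,hi); k=np.zeros_like(m);k[y0:y1,x0:x1]=m[y0:y1,x0:x1]
        q,l,s,c=cv2.connectedComponentsWithStats(k)
        for i in range(1,q):
            if s[i,4]>5: print(n,nm,s[i],c[i].round(2))
E
```

```text
top blue [272 196   7   7  31] [275.26 198.77]
top blue [256 202   7   7  31] [259.45 204.9 ]
top green [294 189   4   5  16] [295.5 191. ]
top teal [250 161   8   9  53] [253.62 165.08]
side blue [274 160   7   5  26] [277.12 161.65]
side blue [277 170   7   5  30] [280.  172.3]
side green [273 148   3   2   6] [274.  148.5]
side teal [230 164   9  11  81] [234.26 168.73]
side dark [266 136  10   2  20] [270.5 136.5]
```

View pics/z1.png

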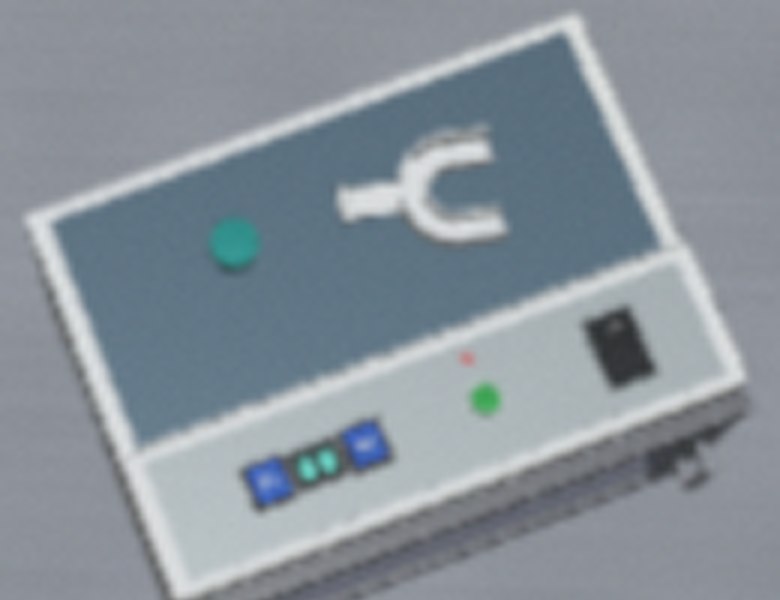

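View pics/z2.png

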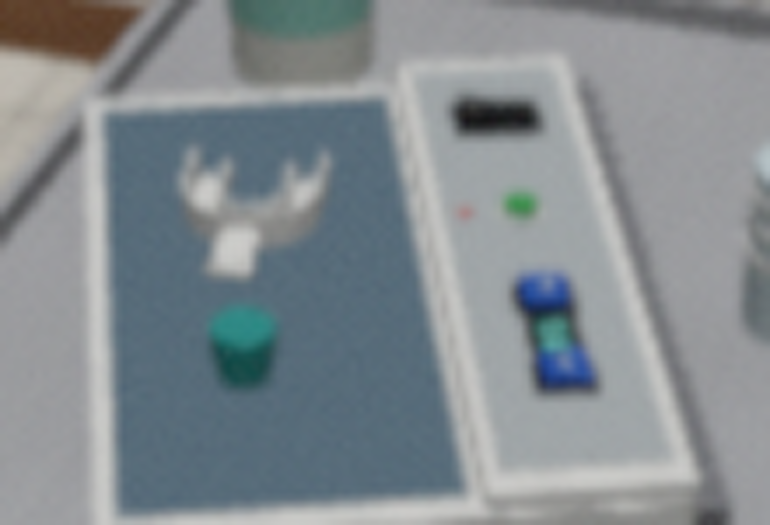

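```bash
cat > h.py <<'E'
import numpy as np,cv2
from bench import ctrl,camera
from scipy.spatial.transform import Rotation as R
def ray(c,uv):
    p=cv2.undistortPoints(np.array([[uv]],float),c["camera_matrix"],np.array(c["dist_coeffs"]))[0,0]
    M=cv2.Rodrigues(np.array(c["rvec"],float))[0]; t=np.array(c["tvec"],float).ravel()
    return -M.T@t, M.T@np.array([p[0],p[1],1])
def onz(c,uv,z):
    o,d=ray(c,uv); return o+d*(z-o[2])/d[2]
def wc(im,box,f):
    x0,y0,x1,y1=box; s=8
    a=cv2.resize(im[y0:y1,x0:x1],None,fx=s,fy=s,interpolation=cv2.INTER_CUBIC)
    m=f(cv2.cvtColor(a,cv2.COLOR_BGR2HSV)); n,l,st,c=cv2.connectedComponentsWithStats(m)
    out=[]
    for i in sorted(range(1,n),key=lambda i:-st[i,4])[:2]: out.append(((c[i]+.5)/s-.5+[x0,y0]).tolist()+[st[i,4]/s/s])
    return out
E
python3 - <<'E'
from h import *
from scipy.optimize import least_squares
C={n:camera(n) for n in("top","side")}
blue=lambda h:cv2.inRange(h,(105,130,90),(130,255,255))
gr=lambda h:cv2.inRange(h,(45,90,60),(75,255,255))
dk=lambda h:cv2.inRange(h,(0,0,0),(180,255,95))
B={"top":[(245,192,285,215),(288,184,304,198),(308,172,328,192)],"side":[(268,154,290,178),(270,145,280,152),(262,132,279,140)]}
obs=[]
for n in C:
    im=C[n]["pixels"]
    b=wc(im,B[n][0],blue); g=wc(im,B[n][1],gr)[0]; k=wc(im,B[n][2],dk)[0]
    b.sort(key=lambda p:p[0] if n=="top" else -p[1])
    print(n,np.round(b,2).tolist(),np.round(g,2),np.round(k,2))
    print([onz(C[n],p[:2],z).round(4).tolist() for p,z in((b[0],.240),(b[1],.240),(g,.238),(k,.236))])
    for p,q,w in((b[0],(-.08,.105,.240),1),(b[1],(-.08,.045,.240),1),(g,(-.08,-.03,.238),1),(k,(-.08,-.115,.236),1)): obs.append((n,p[:2],q,w))
cor=[((183,597),(-.125,.18,.232)),((743,375),(-.125,-.18,.232)),((688,245),(-.035,-.18,.232))]
for (u,v),q in cor: obs.append(("top",((u+.5)/6-.5+215,(v+.5)/6-.5+125),q,.5))
def P(x,n,q):
    c,s=np.cos(x[2]),np.sin(x[2])
    w=np.array([x[0]+c*q[0]-s*q[1],x[1]+s*q[0]+c*q[1],q[2]])
    return cv2.projectPoints(w[None],C[n]["rvec"],C[n]["tvec"],C[n]["camera_matrix"],C[n]["dist_coeffs"])[0].ravel()
for sel in("top","side",None):
    O=[o for o in obs if sel is None or o[0]==sel]
    f=lambda x:np.concatenate([(P(x,n,q)-p)*w for n,p,q,w in O])
    r=least_squares(f,[.6,-.05,.3],loss="soft_l1",f_scale=1.); print(sel,r.x.round(4),np.degrees(r.x[2])); print(f(r.x).reshape(-1,2).round(2).tolist())
E
```

```text
top [[259.49, 204.85, 26.41], [275.45, 198.7, 25.45]] [295.48 190.99  15.02] [317.79 182.48  85.53]
[[0.5169, -0.0383, 0.24], [0.5406, -0.0925, 0.24], [0.5711, -0.1614, 0.238], [0.6053, -0.2393, 0.236]]
side [[280.07, 172.32, 27.92], [277.06, 161.66, 21.08]] [273.86 148.66   6.78] [270.22 136.23  48.62]
[[0.5135, -0.0279, 0.24], [0.5369, -0.0802, 0.24], [0.5673, -0.1535, 0.238], [0.6016, -0.2307, 0.236]]
top [ 0.6324 -0.1017  0.4153] 23.797741326409902
[[-0.11, -0.01], [0.11, -0.13], [0.03, -0.05], [-0.0, -0.08], [-0.65, 0.59], [0.63, 0.32], [-0.03, -0.35]]
side [ 0.6287 -0.0923  0.4092] 23.445551148222926
[[-0.01, 0.03], [0.06, -0.48], [-0.12, 0.3], [0.07, 0.18]]
None [ 0.6315 -0.1005  0.4136] 23.696219879604264
[[-0.54, 0.22], [-0.31, 0.13], [-0.36, 0.23], [-0.38, 0.24], [-0.08, -1.72], [-0.07, -2.08], [-0.33, -1.15], [-0.21, -1.13], [-0.88, 0.69], [0.44, 0.5], [-0.2, -0.18]]
```

```bash
cat >> h.py <<'E'
def tri(c1,u1,c2,u2):
    A=np.zeros((3,3));b=np.zeros(3);rs=[]
    for c,u in((c1,u1),(c2,u2)):
        o,d=ray(c,u); d=d/np.linalg.norm(d); P=np.eye(3)-np.outer(d,d);A+=P;b+=P@o;rs.append((P,o))
    x=np.linalg.solve(A,b); return x,[np.linalg.norm(P@(x-o)) for P,o in rs]
def go(target,yaw):
    "units row from the measured pose to target, tool x at world heading yaw, tool down"
    s=ctrl.read_state(); M=R.from_rotvec(s["ee_rot"])
    G=R.from_matrix(np.array([[np.cos(yaw),np.sin(yaw),0],[np.sin(yaw),-np.cos(yaw),0],[0,0,-1]]))
    d=M.inv().apply(np.array(target)-s["tool_pos"])/.15
    r=(M.inv()*G).as_rotvec()/np.radians(30)
    print("clock",s["clock"],"pos",s["tool_pos"].round(4),"F",s["force"].round(2),"gap",round(float(s["finger_gap"]),4),"q",s["joint_positions"].round(2)); print("toolx",M.as_matrix()[:,0].round(3),"row",d.round(3),r.round(3))
E
python3 - <<'E'
from h import *
C={n:camera(n) for n in("top","side")}
for a,b in(((259.49,204.85),(280.07,172.32)),((275.45,198.7),(277.06,161.66)),((295.48,190.99),(273.86,148.66)),((317.79,182.48),(270.22,136.23))):
    print(tri(C["top"],a,C["side"],b))
for n in C: print(n,ray(C[n],(256,192))[0])
y=.4145
for yy in(y,y+np.pi): go((.605,-.239,.33),yy)
E
```

```text
(array([ 0.51713221, -0.03859352,  0.23224677]), [np.float64(0.0011374513282162678), np.float64(0.0011374513282162272)])
(array([ 0.54122989, -0.09318928,  0.23110387]), [np.float64(0.001189770437261686), np.float64(0.0011897704372618345)])
(array([ 0.57096318, -0.16216043,  0.23258067]), [np.float64(0.0014094725464164689), np.float64(0.0014094725464162952)])
(array([ 0.60550609, -0.24044322,  0.2302905 ]), [np.float64(0.0012712958620573547), np.float64(0.001271295862057168)])
top [ 0.29849379 -0.01083412  1.43587142]
side [0.31001345 0.85477588 0.89186276]
clock 0.3 pos [0.2241 0.5833 0.2037] F [-0.95  0.23  0.44] gap 0.0851 q [ 1.2   0.35  1.63 -0.    1.16 -0.  ]
toolx [-0.933  0.359 -0.   ] row [-4.337 -4.207 -0.84 ] [-0.000e+00  1.000e-03  4.508e+00]
clock 0.3 pos [0.2241 0.5833 0.2037] F [-0.95  0.23  0.44] gap 0.0851 q [ 1.2   0.35  1.63 -0.    1.16 -0.  ]
toolx [-0.933  0.359 -0.   ] row [-4.337 -4.207 -0.84 ] [-1.000e-03 -0.000e+00 -1.492e+00]
```

```bash
python3 -m inch '[[[-0.3,-0.3,-0.4,0,0,0.3],[-0.6,-0.6,-0.84,0,0,0.6],[-0.9,-0.9,-0.84,0,0,0.9],[-0.98,-0.95,-0.84,0,0,0.95]]]' 0 20; python3 -c "
from h import *
go((.605,-.239,.33),.4145)"
```

```text
clock: 0.8
tool_pos: [0.3108, 0.3964, 0.3313]
ee_rot: [1.318, 2.851, 0.003]
force: [0.6, 1.0, 0.6]
finger_gap: 0.012
clock 0.8 pos [0.3108 0.3964 0.3313] F [0.59 0.96 0.61] gap 0.012 q [ 0.9   0.06  1.72 -0.    1.36  0.2 ]
toolx [-0.648  0.762  0.   ] row [-4.497 -1.25   0.006] [ 2.000e-03 -3.000e-03  3.554e+00]
```

```bash
python3 -m inch '[[[-0.35,-0.1,0,0,0,0.3],[-0.7,-0.2,0,0,0,0.6],[-1,-0.3,0,0,0,0.95]]]'; python3 -c "
from h import *
go((.605,-.239,.33),.4145)"
```

```text
clock: 1.18
tool_pos: [0.3739, 0.2526, 0.3302]
ee_rot: [1.984, 2.435, 0.001]
force: [0.5, 0.2, 0.3]
finger_gap: 0.0003
clock 1.175 pos [0.3739 0.2526 0.3302] F [0.47 0.19 0.26] gap 0.0003 q [ 0.59 -0.03  1.82 -0.    1.36  0.39]
toolx [-0.202  0.979  0.   ] row [-3.521e+00  8.480e-01  1.000e-03] [ 1.000e-03 -1.000e-03  2.596e+00]
```

```bash
python3 -m inch '[[[-0.35,0.08,0,0,0,0.3],[-0.7,0.16,0,0,0,0.6],[-1,0.24,0,0,0,0.9]]]'; python3 -c "
from h import *
go((.605,-.239,.33),.4145)"
```

```text
clock: 1.55
tool_pos: [0.4403, 0.1133, 0.3302]
ee_rot: [2.498, 1.905, 0.001]
force: [-0.6, 1.1, 0.5]
finger_gap: -0.0002
clock 1.55 pos [0.4403 0.1133 0.3302] F [-0.63  1.14  0.48] gap -0.0002 q [ 0.25 -0.03  1.81 -0.    1.36  0.52]
toolx [0.265 0.964 0.   ] row [-1.974  1.68   0.002] [ 1.000e-03 -1.000e-03  1.697e+00]
```

```bash
python3 -m inch '[[[-0.33,0.28,0,0,0,0.3],[-0.66,0.56,0,0,0,0.6],[-0.98,0.84,0,0,0,0.86]]]'; python3 -c "
from h import *
go((.605,-.239,.33),.4145)"
```

```text
clock: 1.92
tool_pos: [0.5213, -0.056, 0.3302]
ee_rot: [2.86, 1.3, 0.001]
force: [0.2, 1.1, -0.6]
finger_gap: 0.0004
clock 1.925 pos [ 0.5213 -0.056   0.3302] F [ 0.24  1.05 -0.59] gap 0.0004 q [-0.11  0.09  1.69  0.    1.36  0.61]
toolx [0.657 0.754 0.001] row [-5.520e-01  1.223e+00  1.000e-03] [ 0.001 -0.001  0.838]
```

```bash
python3 -m inch '[[[-0.2,0.4,0.05,0,0,0.3],[-0.35,0.7,0.1,0,0,0.6],[-0.45,1,0.15,0,0,0.84],[-0.45,1,0.15,0,0,0.84]]]'; python3 - <<'E'
from h import *
for n,(x,y) in(("top",(205,110)),("side",(200,60))):
    c=camera(n); p=ctrl.read_state()["tool_pos"]
    print(n,cv2.projectPoints(p[None],c["rvec"],c["tvec"],c["camera_matrix"],c["dist_coeffs"])[0].ravel())
    cv2.imwrite(f"pics/{n}1.png",cv2.resize(c["pixels"][y:y+120,x:x+150],None,fx=5,fy=5,interpolation=cv2.INTER_CUBIC))
go((.6202,-.2327,.28),.4145)
E
```

```text
clock: 2.42
tool_pos: [0.5905, -0.2057, 0.3059]
ee_rot: [-3.074, -0.647, 0.002]
force: [0.2, 0.1, 0.0]
finger_gap: -0.0001
top [311.17503693 181.44043486]
side [271.90863193 122.08641356]
clock 2.525 pos [ 0.5897 -0.203   0.307 ] F [-0.31  0.32  0.27] gap -0.0002 q [-0.33  0.27  1.51  0.    1.35  0.82]
toolx [ 0.913  0.407 -0.001] row [0.105 0.264 0.179] [-0.002  0.001  0.009]
```

View pics/top1.png

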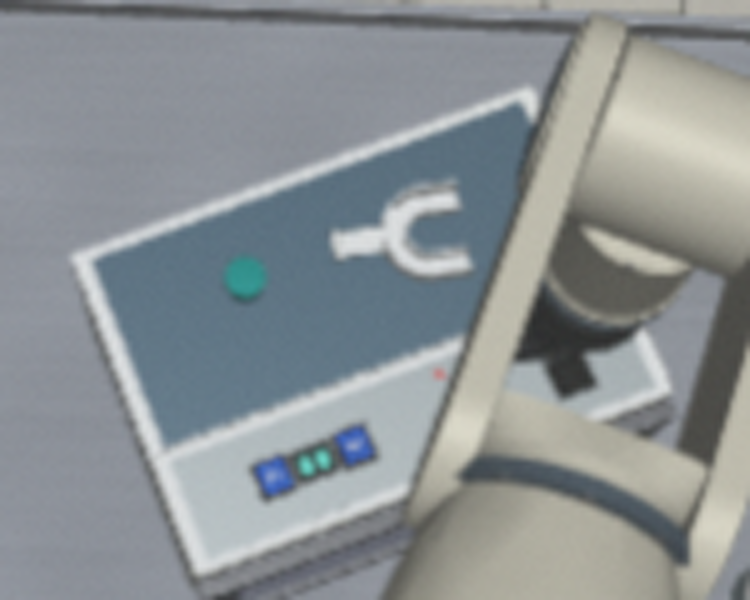

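View pics/side1.png

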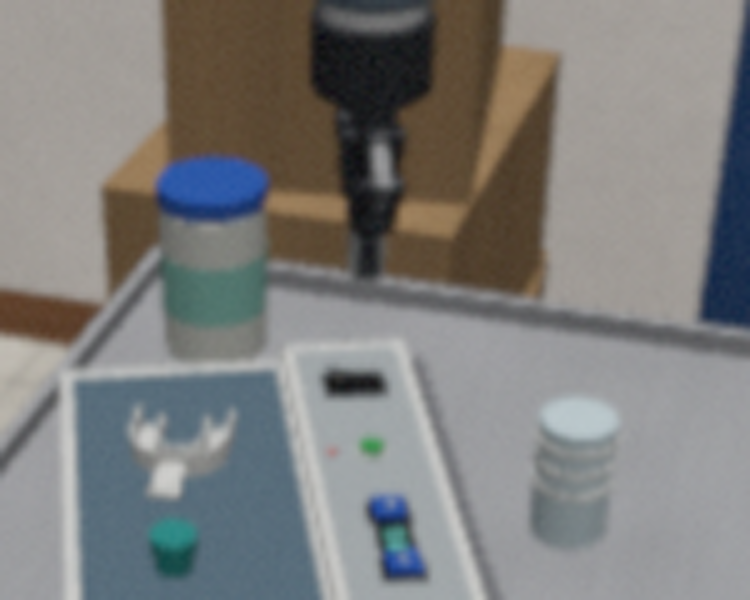

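```bash
python3 - <<'E'
from h import *
c=camera("side"); im=c["pixels"][95:140,255:292]
p=ctrl.read_state()["tool_pos"]; print(p, cv2.projectPoints(p[None],c["rvec"],c["tvec"],c["camera_matrix"],c["dist_coeffs"])[0].ravel())
z=cv2.resize(im,None,fx=13,fy=13,interpolation=cv2.INTER_NEAREST)
z=cv2.convertScaleAbs(z,alpha=1.6,beta=-60)
for k in range(0,45,5): cv2.putText(z,str(95+k),(0,k*13+9),0,.35,(0,0,255))
for k in range(5,37,5): cv2.putText(z,str(255+k),(k*13,9),0,.35,(0,0,255))
cv2.imwrite("pics/s2.png",z)
E
```

```text
[ 0.58968763 -0.20243549  0.30744497] [271.86547282 122.0361976 ]
```

View pics/s2.png

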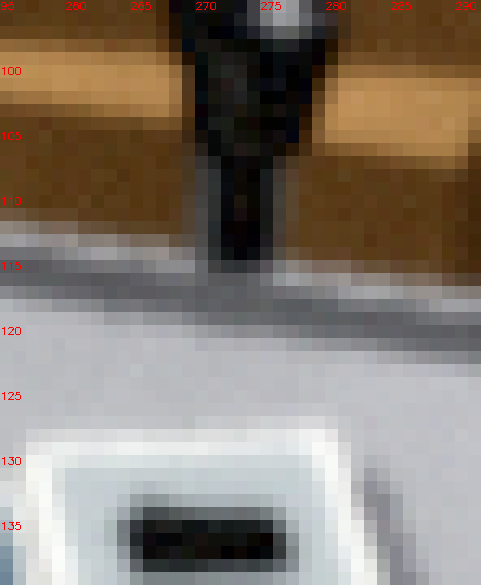

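```bash
python3 - <<'E'
from h import *
c=camera("side"); s=ctrl.read_state(); M=R.from_rotvec(s["ee_rot"]); p=s["tool_pos"]
pr=lambda c,w:cv2.projectPoints(np.array(w)[None],np.array(c["rvec"]),np.array(c["tvec"]),c["camera_matrix"],np.array(c["dist_coeffs"]))[0].ravel().round(1).tolist()
for d in(0,.019,.04,.073,.1,.13,.163,.2): print(d,pr(c,p-M.apply([0,0,d])), [pr(c,p-M.apply([e,0,d])) for e in(-.011,.011)])
t=camera("top"); p0=np.array([.224,.583,.2035]); M0=R.from_rotvec([-.5729,-3.08868,.0019])
for d in(0,.019,.073,.163): print(d,pr(t,p0-M0.apply([0,0,d])),pr(t,p0-M0.apply([0,.05,d])),pr(t,p0-M0.apply([0,-.05,d])))
print("rim",pr(c,(1.0,-.6,0)))
a=cv2.imread("pics/top0.png")[245:345,0:130]; cv2.imwrite("pics/g0.png",cv2.resize(a,None,fx=6,fy=6,interpolation=cv2.INTER_CUBIC))
im=c["pixels"][40:140,215:335]; cv2.imwrite("pics/g1.png",cv2.resize(im,None,fx=6,fy=6,interpolation=cv2.INTER_CUBIC))
E
```

```text
0 [271.8, 122.0] [[268.5, 122.2], [275.1, 121.8]]
0.019 [272.0, 116.8] [[268.6, 116.9], [275.3, 116.6]]
0.04 [272.1, 110.9] [[268.8, 111.1], [275.5, 110.7]]
0.073 [272.4, 101.4] [[269.0, 101.5], [275.8, 101.2]]
0.1 [272.6, 93.3] [[269.2, 93.5], [276.1, 93.2]]
0.13 [272.9, 84.1] [[269.4, 84.3], [276.4, 84.0]]
0.163 [273.2, 73.7] [[269.6, 73.8], [276.8, 73.5]]
0.2 [273.5, 61.5] [[269.9, 61.7], [277.2, 61.4]]
0 [74.0, 283.6] [86.8, 289.8] [61.4, 277.6]
0.019 [71.3, 283.8] [84.2, 290.1] [58.6, 277.7]
0.073 [63.1, 284.5] [76.6, 291.0] [49.8, 278.0]
0.163 [47.7, 285.6] [62.2, 292.7] [33.5, 278.6]
rim [211.1, 129.2]
```

View pics/g0.png

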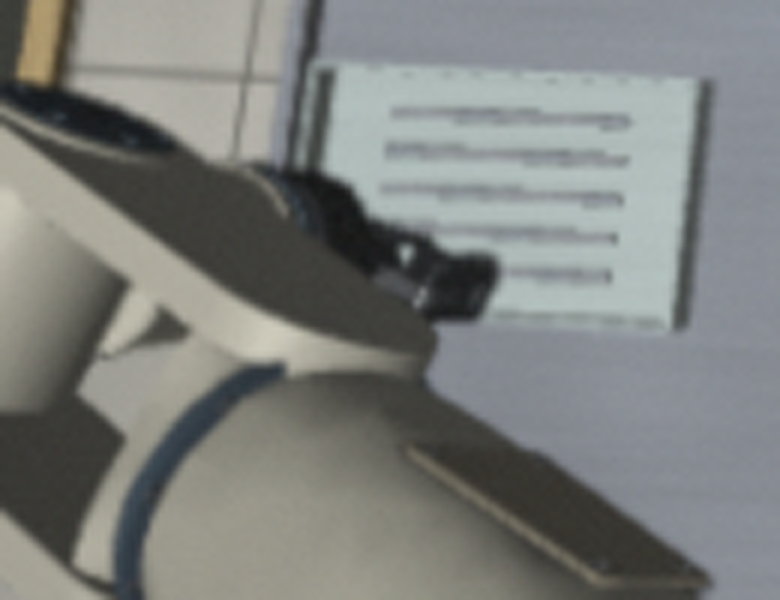

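View pics/g1.png

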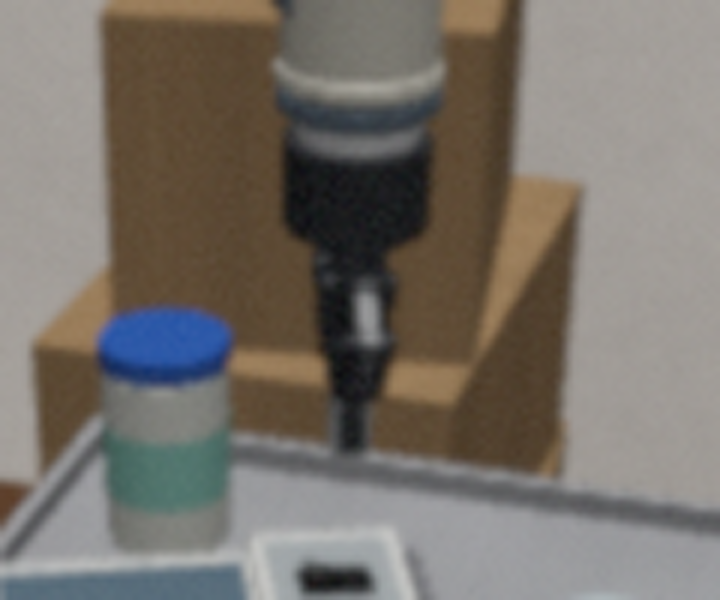

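```bash
python3 -m inch '[[[0.05,0.13,0.1,0,0,0],[0.1,0.26,0.2,0,0,0],[0.105,0.264,0.3,0,0,0],[0.105,0.264,0.3,0,0,0]]]';  python3 - <<'E'
from h import *
c=camera("side"); s=ctrl.read_state(); M=R.from_rotvec(s["ee_rot"]); p=s["tool_pos"]
pr=lambda c,w:cv2.projectPoints(np.array(w)[None],np.array(c["rvec"]),np.array(c["tvec"]),c["camera_matrix"],np.array(c["dist_coeffs"]))[0].ravel().round(1).tolist()
for d in(0,.023): print(d,[pr(c,p-M.apply([e,0,d])) for e in(-.011,0,.011)])
z=cv2.resize(c["pixels"][100:145,250:290],None,fx=13,fy=13,interpolation=cv2.INTER_NEAREST)
z=cv2.convertScaleAbs(z,alpha=1.5,beta=-30)
for k in range(0,45,5): cv2.putText(z,str(100+k),(0,k*13+9),0,.35,(0,0,255))
for k in range(5,37,5): cv2.putText(z,str(250+k),(k*13,9),0,.35,(0,0,255))
cv2.imwrite("pics/s3.png",z)
t=camera("top"); cv2.imwrite("pics/t3.png",cv2.resize(t["pixels"][150:220,270:350],None,fx=8,fy=8,interpolation=cv2.INTER_CUBIC))
print(pr(t,p))
go((.6202,-.2327,.26),.4145)
E
```

```text
clock: 3.18
tool_pos: [0.6194, -0.2316, 0.2613]
ee_rot: [-3.071, -0.654, 0.003]
force: [-0.7, 0.5, 1.3]
finger_gap: -0.0001
0 [[262.2, 128.8], [265.4, 128.6], [268.6, 128.4]]
0.023 [[262.3, 122.8], [265.5, 122.6], [268.7, 122.4]]
[317.1, 176.4]
clock 3.275 pos [ 0.6203 -0.2321  0.263 ] F [-0.37  0.66  0.74] gap -0.0001 q [-0.36  0.37  1.48  0.    1.29  0.79]
toolx [0.913 0.407 0.   ] row [-0.002  0.004  0.02 ] [-0.    -0.     0.009]
```

View pics/s3.png

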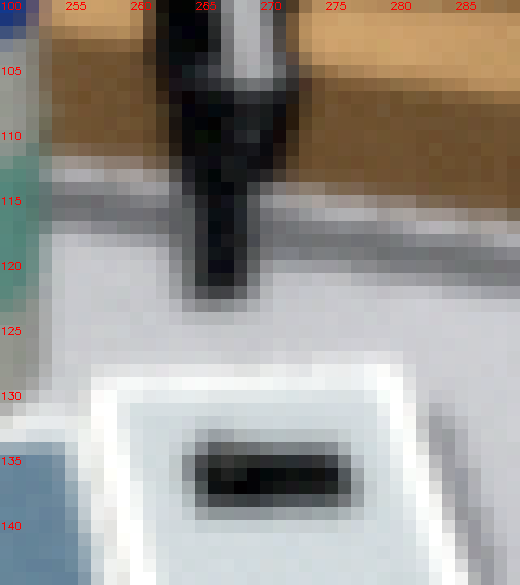

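View pics/t3.png

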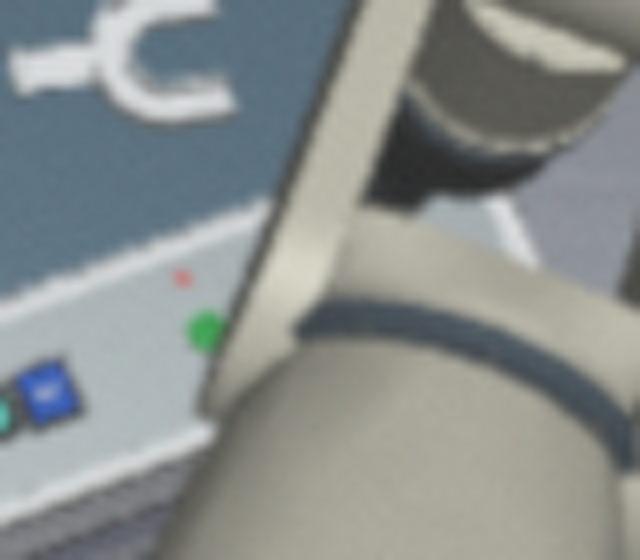

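```bash
python3 -m inch '[[[0,0,0.05,0,0,0],[0,0,0.1,0,0,0],[0,0,0.13,0,0,0],[0,0,0.13,0,0,0]]]';  cat > look.py <<'E'
import sys
from h import *
n,name=sys.argv[1],sys.argv[2]; x,y,w,h,f=map(int,sys.argv[3:8])
c=camera(n); s=ctrl.read_state(); M=R.from_rotvec(s["ee_rot"]); p=s["tool_pos"]
pr=lambda c,w:cv2.projectPoints(np.array(w)[None],np.array(c["rvec"]),np.array(c["tvec"]),c["camera_matrix"],np.array(c["dist_coeffs"]))[0].ravel().round(1).tolist()
for d in(0,.023): print(d,[pr(c,p-M.apply([e,0,d])) for e in(-.011,0,.011)])
z=cv2.resize(c["pixels"][y:y+h,x:x+w],None,fx=f,fy=f,interpolation=cv2.INTER_NEAREST)
z=cv2.convertScaleAbs(z,alpha=1.5,beta=-30)
for k in range(0,h,5): cv2.putText(z,str(y+k),(0,k*f+9),0,.35,(0,0,255))
for k in range(5,w,5): cv2.putText(z,str(x+k),(k*f,9),0,.35,(0,0,255))
cv2.imwrite(f"pics/{name}.png",z); go(p,.4145)
E
python3 look.py side s4 250 100 40 45 13
```

```text
clock: 3.78
tool_pos: [0.6203, -0.2328, 0.2424]
ee_rot: [-3.073, -0.653, 0.001]
force: [-0.2, 0.3, -0.4]
finger_gap: -0.0
0 [[262.1, 133.6], [265.2, 133.4], [268.3, 133.2]]
0.023 [[262.1, 127.7], [265.3, 127.5], [268.5, 127.4]]
clock 3.825 pos [ 0.6205 -0.2329  0.2428] F [-0.63 -0.39  0.19] gap 0.0001 q [-0.36  0.38  1.51  0.    1.26  0.79]
toolx [ 0.914  0.406 -0.   ] row [0. 0. 0.] [-0.     0.     0.008]
```

View pics/s4.png

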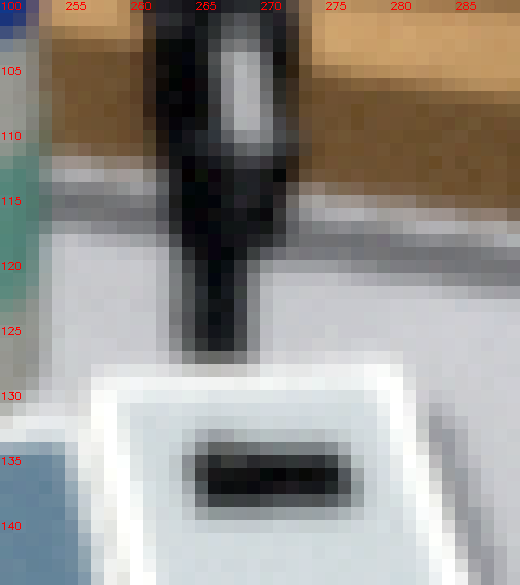

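```bash
python3 -m inch '[[[0,0,0.03,0,0,0],[0,0,0.05,0,0,0]]]'; python3 -m inch '[[[0,0,0.03,0,0,0],[0,0,0.03,0,0,0]]]'; python3 look.py side s5 250 100 40 45 13
```

```text
clock: 4.08
tool_pos: [0.6206, -0.2329, 0.2352]
ee_rot: [-3.073, -0.653, 0.0]
force: [0.2, -0.7, -0.2]
finger_gap: -0.0002
clock: 4.32
tool_pos: [0.6203, -0.2328, 0.2304]
ee_rot: [-3.073, -0.653, 0.001]
force: [0.9, 0.4, -0.3]
finger_gap: 0.0001
0 [[262.1, 136.6], [265.2, 136.4], [268.3, 136.2]]
0.023 [[262.1, 130.8], [265.3, 130.6], [268.4, 130.5]]
clock 4.375 pos [ 0.6205 -0.2329  0.2307] F [ 0.73 -0.55  0.18] gap -0.0 q [-0.36  0.39  1.52  0.    1.23  0.79]
toolx [ 0.914  0.406 -0.   ] row [0. 0. 0.] [-0.001  0.001  0.008]
```

View pics/s5.png

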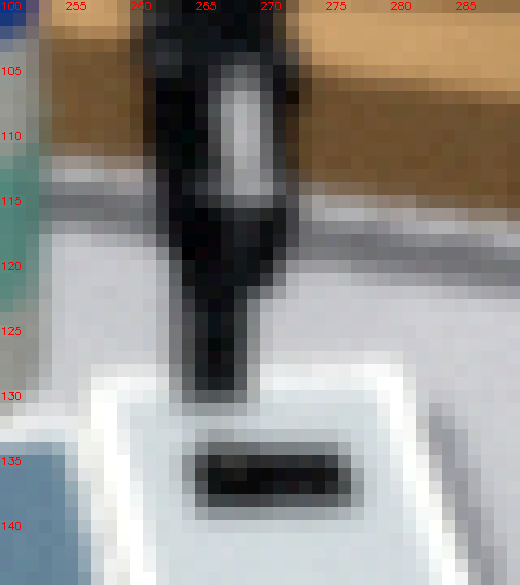

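```bash
python3 -m inch '[[[0,0,0.03,0,0,0],[0,0,0.05,0,0,0]]]'; python3 -m inch '[[[0,0,0.02,0,0,0],[0,0,0.02,0,0,0]]]'; python3 look.py side s6 250 100 40 45 13
```

```text
clock: 4.62
tool_pos: [0.6205, -0.2329, 0.2232]
ee_rot: [-3.073, -0.653, 0.0]
force: [0.2, -0.3, -0.3]
finger_gap: 0.0002
clock: 4.88
tool_pos: [0.6204, -0.2329, 0.2201]
ee_rot: [-3.073, -0.653, 0.001]
force: [0.8, 1.0, 0.7]
finger_gap: 0.0002
0 [[262.0, 139.2], [265.1, 139.0], [268.2, 138.8]]
0.023 [[262.1, 133.4], [265.2, 133.3], [268.3, 133.1]]
clock 4.925 pos [ 0.6205 -0.2329  0.2204] F [ 0.92 -0.3  -0.61] gap -0.0002 q [-0.36  0.4   1.53 -0.    1.21  0.79]
toolx [ 0.914  0.407 -0.   ] row [0. 0. 0.] [-0.     0.     0.008]
```

View pics/s6.png

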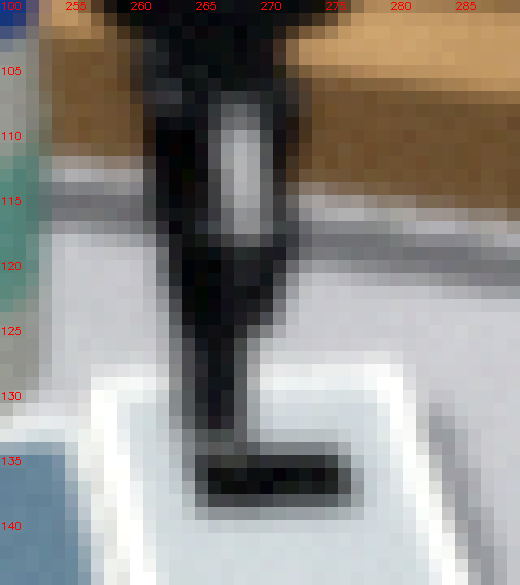

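```bash
python3 -m inch '[[[0,0,0.02,0,0,0],[0,0,0.02,0,0,0]]]'; python3 -m inch '[[[0,0,0.015,0,0,0],[0,0,0.015,0,0,0]]]';python3 look.py side s7 250 100 40 45 13
```

```text
clock: 5.18
tool_pos: [0.6204, -0.2329, 0.2172]
ee_rot: [-3.073, -0.653, 0.001]
force: [-0.2, 0.8, 0.2]
finger_gap: -0.0004
clock: 5.42
tool_pos: [0.6209, -0.2328, 0.2154]
ee_rot: [3.073, 0.653, 0.001]
force: [0.3, 0.4, 0.3]
finger_gap: -0.0001
0 [[262.0, 140.4], [265.1, 140.2], [268.1, 140.0]]
0.023 [[262.0, 134.7], [265.1, 134.5], [268.3, 134.3]]
clock 5.475 pos [ 0.6207 -0.2329  0.2153] F [ 0.76 -0.38  1.72] gap -0.0003 q [-0.36  0.4   1.53  0.    1.2   0.79]
toolx [0.914 0.407 0.   ] row [0. 0. 0.] [ 0.    -0.     0.008]
```

View pics/s7.png

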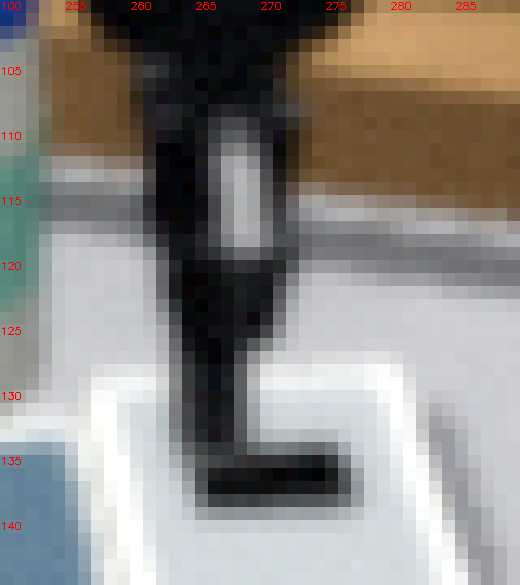

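```bash
python3 -m inch '[[[0,0,0.015,0,0,0],[0,0,0.015,0,0,0]]]'; python3 -m inch '[[[0,0,0.015,0,0,0],[0,0,0.015,0,0,0]]]';python3 look.py side s8 250 100 40 45 13
```

```text
clock: 5.72
tool_pos: [0.6206, -0.2329, 0.2129]
ee_rot: [3.073, 0.653, 0.0]
force: [1.1, 1.3, 1.0]
finger_gap: -0.0001
clock: 5.98
tool_pos: [0.6207, -0.2329, 0.2108]
ee_rot: [3.073, 0.653, 0.0]
force: [0.9, 1.0, 1.3]
finger_gap: -0.0002
0 [[261.9, 141.5], [265.0, 141.3], [268.1, 141.1]]
0.023 [[262.0, 135.8], [265.1, 135.6], [268.2, 135.5]]
clock 6.025 pos [ 0.6207 -0.2329  0.2108] F [1.73 0.61 1.75] gap 0.0002 q [-0.36  0.41  1.54  0.    1.2   0.79]
toolx [0.914 0.407 0.   ] row [0. 0. 0.] [ 0.    -0.     0.008]
```

View pics/s8.png

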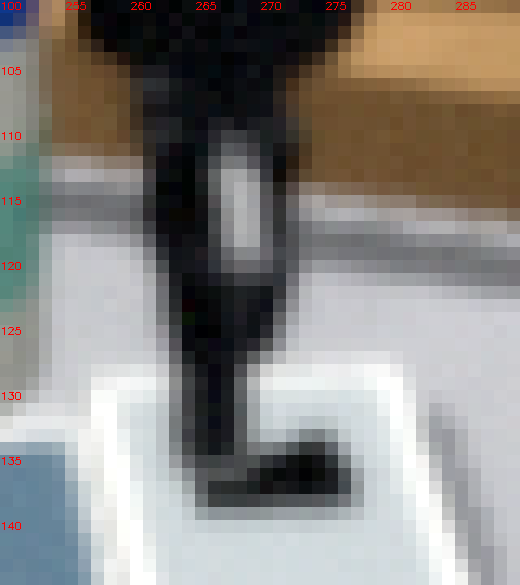

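```bash
python3 -m inch '[[[0,0,0.01,0,0,0],[0,0,0.01,0,0,0]]]'; python3 -m inch '[[[0,0,0.01,0,0,0],[0,0,0.01,0,0,0]]]';python3 look.py side s9 250 100 40 45 13
```

```text
clock: 6.28
tool_pos: [0.6208, -0.233, 0.2106]
ee_rot: [3.072, 0.653, 0.001]
force: [-2.0, 2.2, 10.9]
finger_gap: -0.0002
clock: 6.52
tool_pos: [0.6209, -0.233, 0.2105]
ee_rot: [3.072, 0.652, 0.002]
force: [-5.2, 2.8, 21.0]
finger_gap: -0.0001
0 [[261.9, 141.5], [265.0, 141.4], [268.1, 141.2]]
0.023 [[262.0, 135.9], [265.1, 135.7], [268.2, 135.5]]
clock 6.575 pos [ 0.6209 -0.2331  0.2105] F [-6.03  3.35 18.91] gap 0.0002 q [-0.36  0.41  1.54 -0.    1.19  0.79]
toolx [0.914 0.406 0.001] row [0. 0. 0.] [ 0.002 -0.002  0.008]
```

View pics/s9.png

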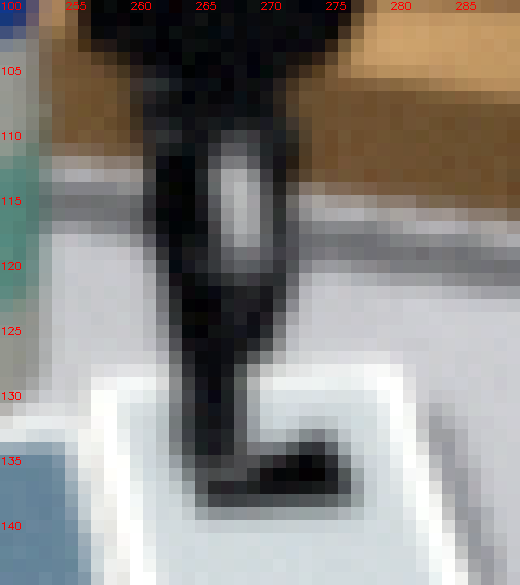

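```bash
python3 -m inch '[[[0,0,-0.1,0,0,0],[0,0,-0.25,0,0,0],[0,0,-0.3,0,0,0]]]' 0.54; python3 look.py side s10 250 100 60 45 13; python3 -c "
from h import *
go((.5288,-.0654,.255),.4153)"
```

```text
clock: 6.95
tool_pos: [0.621, -0.2332, 0.254]
ee_rot: [3.072, 0.652, 0.002]
force: [-0.2, 0.2, -0.2]
finger_gap: 0.0458
0 [[262.0, 130.6], [265.1, 130.4], [268.3, 130.2]]
0.023 [[262.1, 124.7], [265.2, 124.5], [268.4, 124.3]]
clock 7.0 pos [ 0.6211 -0.2332  0.2543] F [ 0.06 -0.71  0.55] gap 0.0464 q [-0.36  0.37  1.49 -0.    1.28  0.79]
toolx [0.914 0.406 0.001] row [0. 0. 0.] [ 0.003 -0.002  0.008]
clock 7.0 pos [ 0.6211 -0.2332  0.2543] F [ 0.06 -0.71  0.55] gap 0.0464 q [-0.36  0.37  1.49 -0.    1.28  0.79]
toolx [0.914 0.406 0.001] row [-0.107 -1.272 -0.007] [ 0.003 -0.002  0.006]
```

View pics/s10.png

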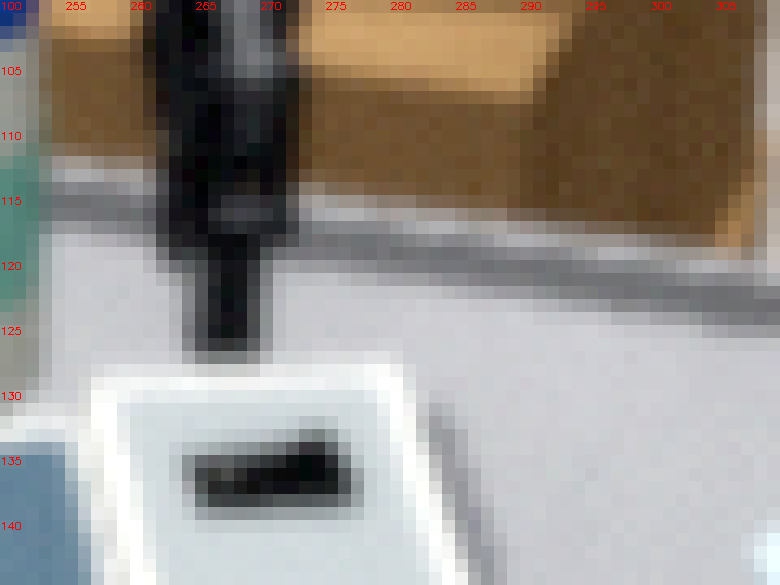

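The near wing at (273,133) stays raised, so the rocker is on. Next, across to the keys.

```bash
python3 -m inch '[[[-0.03,-0.3,0,0,0,0],[-0.06,-0.6,0,0,0,0],[-0.08,-0.95,0,0,0,0]]]'; python3 -m inch '[[[-0.02,-0.25,0.05,0,0,0],[-0.027,-0.32,0.1,-0.003,0.002,0.006],[-0.027,-0.32,0.1,-0.003,0.002,0.006],[-0.027,-0.32,0.1,-0.003,0.002,0.006]]]'; python3 look.py side s11 250 125 50 60 10;  python3 look.py top t11 235 170 60 50 10; python3 -c "
from h import *
go((.5288,-.0654,.235),.4153)"
```

```text
clock: 7.38
tool_pos: [0.5505, -0.1068, 0.2517]
ee_rot: [-3.073, -0.651, 0.002]
force: [-0.1, 1.6, 0.5]
finger_gap: 0.046
clock: 7.88
tool_pos: [0.5292, -0.0663, 0.2377]
ee_rot: [3.072, 0.647, 0.002]
force: [-0.0, 0.3, -0.0]
finger_gap: 0.0462
0 [[274.8, 165.3], [278.3, 165.1], [281.8, 164.9]]
0.023 [[275.0, 159.1], [278.6, 158.9], [282.1, 158.7]]
clock 7.925 pos [ 0.5292 -0.0664  0.2378] F [ 0.5   0.14 -0.17] gap 0.0462 q [-0.13  0.18  1.79 -0.    1.17  1.03]
toolx [0.915 0.403 0.001] row [0. 0. 0.] [ 0.004 -0.002  0.   ]
0 [[266.5, 198.9], [267.7, 201.8], [268.9, 204.7]]
0.023 [[266.9, 197.6], [268.1, 200.5], [269.3, 203.5]]
clock 7.975 pos [ 0.5291 -0.0663  0.2378] F [-0.13 -0.63 -1.29] gap 0.0459 q [-0.13  0.18  1.79 -0.    1.17  1.03]
toolx [0.915 0.403 0.001] row [0. 0. 0.] [ 0.004 -0.002  0.   ]
clock 7.975 pos [ 0.5291 -0.0663  0.2378] F [-0.13 -0.63 -1.29] gap 0.0459 q [-0.13  0.18  1.79 -0.    1.17  1.03]
toolx [0.915 0.403 0.001] row [ 0.    -0.007  0.019] [ 0.004 -0.002 -0.001]
```

View pics/s11.png

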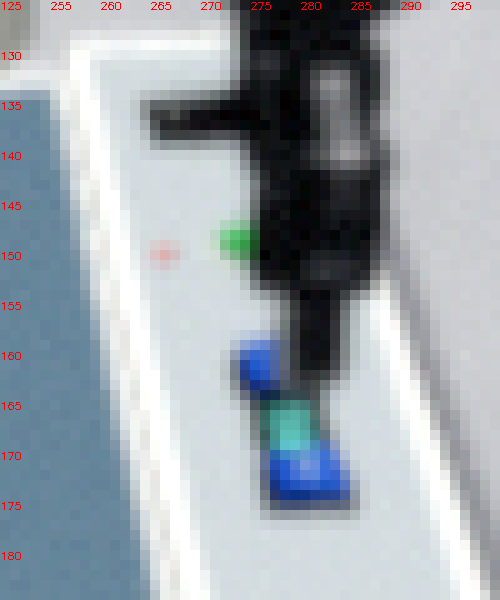

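View pics/t11.png

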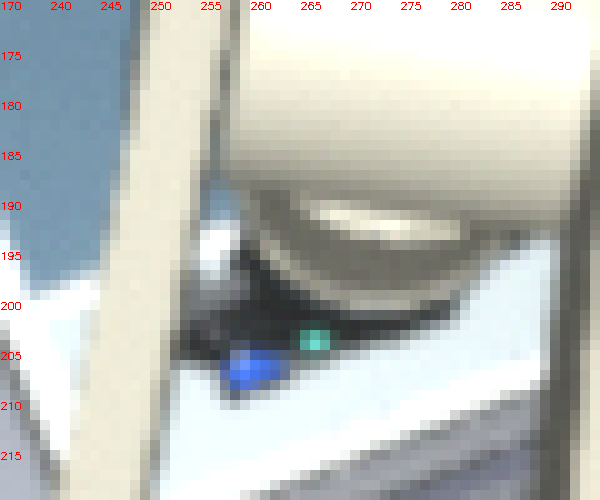

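```bash
python3 -m inch '[[[0,-0.007,0.05,0.004,-0.002,0],[0,-0.007,0.1,0.004,-0.002,0],[0,-0.007,0.11,0.004,-0.002,0],[0,-0.007,0.11,0.004,-0.002,0]]]'; python3 look.py side s12 250 125 50 60 10;  python3 look.py top t12 235 170 60 50 10
```

```text
clock: 8.48
tool_pos: [0.528, -0.0645, 0.221]
ee_rot: [-3.073, -0.648, 0.001]
force: [0.4, 0.4, 0.8]
finger_gap: 0.0462
0 [[274.8, 170.1], [278.3, 169.8], [281.7, 169.6]]
0.023 [[275.0, 164.0], [278.5, 163.8], [282.1, 163.5]]
clock 8.525 pos [ 0.5281 -0.0644  0.2212] F [-0.61  0.61  0.42] gap 0.0461 q [-0.12  0.19  1.81  0.    1.14  1.03]
toolx [ 0.915  0.404 -0.   ] row [0. 0. 0.] [-0.001  0.     0.002]
0 [[265.7, 200.0], [266.9, 202.9], [268.1, 205.8]]
0.023 [[266.1, 198.7], [267.3, 201.7], [268.5, 204.6]]
clock 8.575 pos [ 0.5282 -0.0644  0.2214] F [ 0.25 -0.98 -0.32] gap 0.0462 q [-0.12  0.19  1.81  0.    1.14  1.03]
toolx [0.915 0.404 0.   ] row [0. 0. 0.] [-0.001 -0.     0.002]
```

View pics/s12.png

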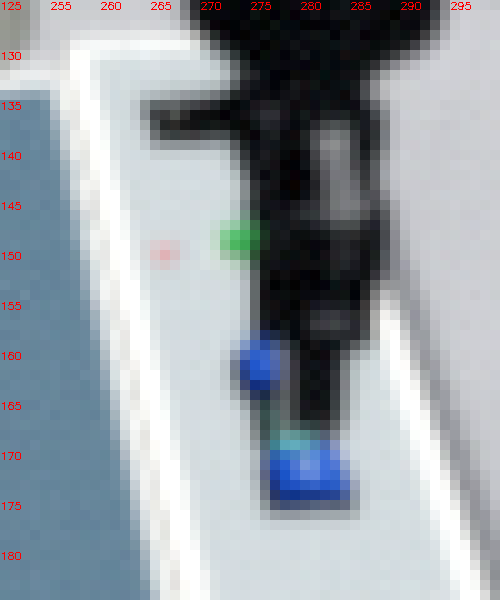

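View pics/t12.png

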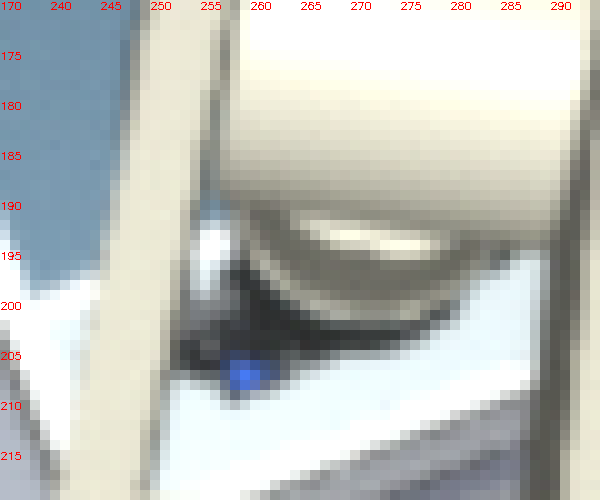

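```bash
python3 -m inch '[[[0,0,0.03,0,0,0],[0,0,0.04,0,0,0],[0,0,0.04,0,0,0]]]'; python3 -m inch '[[[0,0,0.015,0,0,0],[0,0,0.015,0,0,0]]]';python3 -m inch '[[[0,0,0.01,0,0,0],[0,0,0.01,0,0,0]]]'; python3 look.py side s13 250 125 50 60 10
```

```text
clock: 8.95
tool_pos: [0.528, -0.0644, 0.2151]
ee_rot: [-3.073, -0.648, 0.001]
force: [-0.2, -0.5, 0.2]
finger_gap: 0.0465
clock: 9.2
tool_pos: [0.528, -0.0644, 0.2128]
ee_rot: [-3.073, -0.648, 0.0]
force: [-0.5, 0.7, -0.5]
finger_gap: 0.0465
clock: 9.45
tool_pos: [0.5281, -0.0644, 0.2115]
ee_rot: [-3.074, -0.648, 0.0]
force: [0.5, -0.4, 0.1]
finger_gap: 0.0459
0 [[274.7, 172.6], [278.2, 172.4], [281.6, 172.2]]
0.023 [[274.9, 166.6], [278.4, 166.4], [281.9, 166.1]]
clock 9.5 pos [ 0.5281 -0.0644  0.2115] F [0.41 0.85 0.57] gap 0.0457 q [-0.12  0.2   1.82  0.    1.12  1.03]
toolx [ 0.915  0.404 -0.   ] row [0. 0. 0.] [-0.001  0.     0.002]
```

View pics/s13.png

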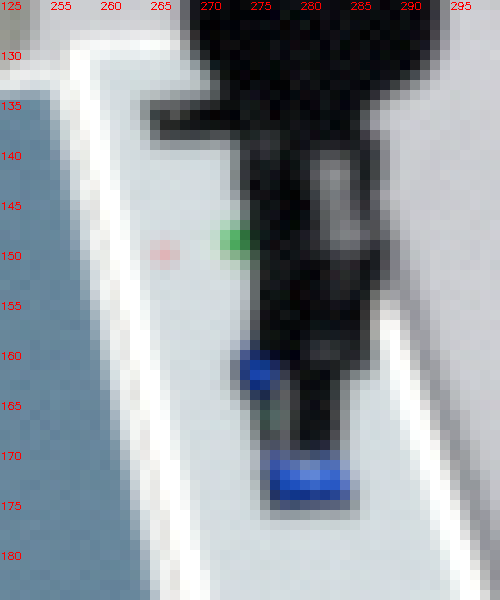

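```bash
for i in 1; do python3 -m inch '[[[0,0,0.01,0,0,0],[0,0,0.01,0,0,0]]]'; done; python3 -m inch '[[[0,0,0.01,0,0,0],[0,0,0.01,0,0,0]]]'; python3 -m inch '[[[0,0,0.01,0,0,0],[0,0,0.01,0,0,0]]]'; python3 look.py side s14 250 125 50 60 10
```

```text
clock: 9.75
tool_pos: [0.5281, -0.0644, 0.2104]
ee_rot: [-3.074, -0.648, -0.0]
force: [-2.4, 0.6, 6.5]
finger_gap: 0.0462
clock: 10.0
tool_pos: [0.5282, -0.0645, 0.209]
ee_rot: [-3.074, -0.648, -0.0]
force: [-3.2, 0.9, 6.6]
finger_gap: 0.046
clock: 10.25
tool_pos: [0.5281, -0.0644, 0.2076]
ee_rot: [-3.074, -0.648, -0.0]
force: [-1.9, 0.5, 7.1]
finger_gap: 0.0462
0 [[274.6, 173.6], [278.1, 173.4], [281.5, 173.1]]
0.023 [[274.9, 167.6], [278.4, 167.4], [281.9, 167.1]]
clock 10.3 pos [ 0.5282 -0.0645  0.2077] F [-3.24 -0.71  6.83] gap 0.0461 q [-0.12  0.2   1.83  0.    1.11  1.03]
toolx [0.915 0.404 0.   ] row [0. 0. 0.] [-0.001 -0.001  0.002]
```

View pics/s14.png

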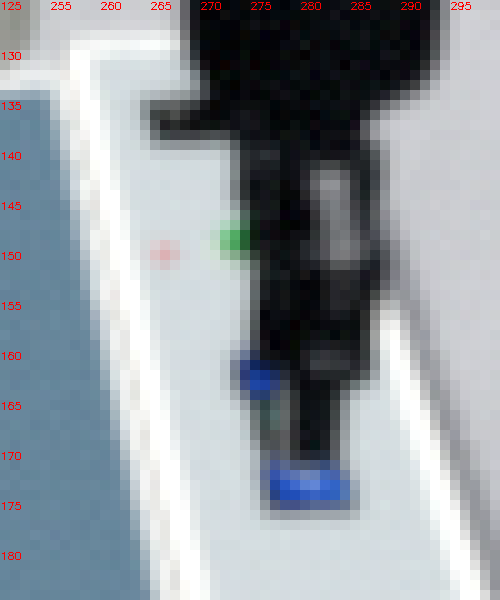

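```bash
python3 -m inch '[[[0,0,0.01,0,0,0],[0,0,0.015,0,0,0],[0,0,0.015,0,0,0]]]'; python3 -m inch '[[[0,0,0.006,0,0,0],[0,0,0.006,0,0,0]]]'; python3 look.py side s15 250 125 50 60 10
```

```text
clock: 10.68
tool_pos: [0.5282, -0.0645, 0.2056]
ee_rot: [-3.074, -0.648, -0.001]
force: [-3.0, 1.1, 10.3]
finger_gap: 0.0462
clock: 10.92
tool_pos: [0.5282, -0.0645, 0.2053]
ee_rot: [-3.074, -0.648, -0.001]
force: [-5.4, 1.0, 14.6]
finger_gap: 0.0458
0 [[274.6, 174.2], [278.0, 174.0], [281.5, 173.7]]
0.023 [[274.8, 168.2], [278.3, 168.0], [281.8, 167.8]]
clock 10.975 pos [ 0.5282 -0.0644  0.2053] F [-5.39  0.34 14.04] gap 0.0466 q [-0.12  0.21  1.83  0.    1.1   1.03]
toolx [0.915 0.404 0.001] row [0. 0. 0.] [-0.    -0.001  0.002]
```

View pics/s15.png

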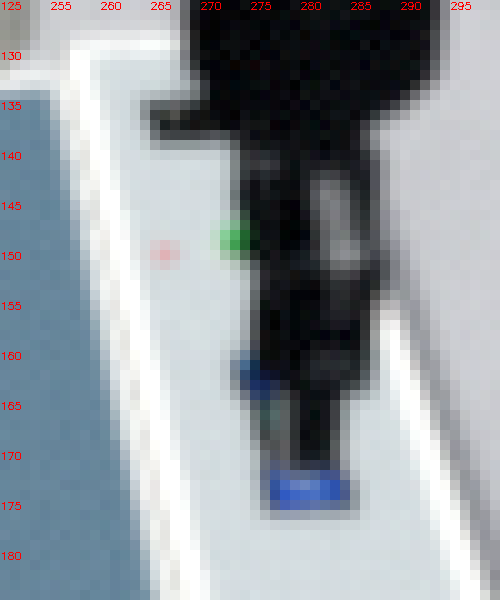

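At 14 N, against 10 N of spring, and about 6 mm of travel, both keys are at their stops. The side view shows the left cap pressed flat at (280,173). I'll hold.

```bash
python3 -m inch '[[[0,0,0,0,0,0],[0,0,0,0,0,0],[0,0,0,0,0,0],[0,0,0,0,0,0],[0,0,0,0,0,0],[0,0,0,0,0,0],[0,0,0,0,0,0],[0,0,0,0,0,0],[0,0,0,0,0,0],[0,0,0,0,0,0],[0,0,0,0,0,0],[0,0,0,0,0,0],[0,0,0,0,0,0],[0,0,0,0,0,0],[0,0,0,0,0,0],[0,0,0,0,0,0]]]'; python3 -m inch '[[[0,0,0,0,0,0],[0,0,0,0,0,0],[0,0,0,0,0,0],[0,0,0,0,0,0],[0,0,0,0,0,0],[0,0,0,0,0,0],[0,0,0,0,0,0],[0,0,0,0,0,0],[0,0,0,0,0,0],[0,0,0,0,0,0],[0,0,0,0,0,0],[0,0,0,0,0,0],[0,0,0,0,0,0],[0,0,0,0,0,0],[0,0,0,0,0,0],[0,0,0,0,0,0]]]'
```

```text
clock: 12.98
tool_pos: [0.5282, -0.0645, 0.2053]
ee_rot: [-3.074, -0.648, -0.001]
force: [-5.4, 0.5, 14.3]
finger_gap: 0.0457
clock: 14.98
tool_pos: [0.5282, -0.0645, 0.2053]
ee_rot: [-3.074, -0.648, -0.001]
force: [-6.4, 0.8, 14.4]
finger_gap: 0.0461
```

Held for more than 4 s. Now I'll lift straight up, well clear.

```bash
python3 -m inch '[[[0,0,-0.1,0,0,0],[0,0,-0.3,0,0,0],[0,0,-0.6,0,0,0],[0,0,-0.8,0,0,0],[0,0,-0.8,0,0,0],[0,0,-0.8,0,0,0]]]'; python3 -m inch '[[[-0.4,0,0,0,0,0],[-0.8,0,0,0,0,0],[-0.9,0,0,0,0,0],[-0.9,0,0,0,0,0],[-0.9,0,0,0,0,0]]]'; python3 look.py side s16 205 120 90 60 8;  python3 look.py top t16 210 125 130 110 5
```

```text
clock: 15.72
tool_pos: [0.5277, -0.0644, 0.3231]
ee_rot: [-3.073, -0.648, 0.001]
force: [-0.1, -0.3, 0.9]
finger_gap: 0.0463
clock: 16.35
tool_pos: [0.4056, -0.1187, 0.3236]
ee_rot: [-3.073, -0.648, -0.0]
force: [-0.1, -0.4, -0.0]
finger_gap: 0.046
0 [[320.3, 139.1], [323.9, 138.9], [327.5, 138.7]]
0.023 [[321.1, 132.4], [324.8, 132.2], [328.5, 131.9]]
clock 16.4 pos [ 0.4056 -0.1186  0.3235] F [-0.14  0.03 -0.99] gap 0.0465 q [-0.29 -0.08  1.88  0.    1.35  0.87]
toolx [ 0.915  0.404 -0.   ] row [0. 0. 0.] [-0.002  0.     0.003]
0 [[283.3, 232.8], [284.6, 236.0], [286.0, 239.3]]
0.023 [[284.0, 232.0], [285.4, 235.3], [286.7, 238.7]]
clock 16.45 pos [ 0.4056 -0.1186  0.3235] F [ 0.08 -0.11  0.39] gap 0.0464 q [-0.29 -0.08  1.88  0.    1.35  0.87]
toolx [ 0.915  0.404 -0.   ] row [0. 0. 0.] [-0.002  0.     0.003]
```

View pics/s16.png

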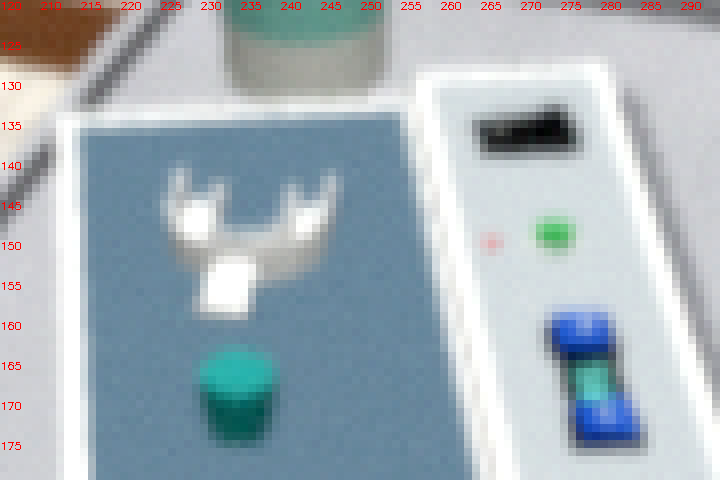

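View pics/t16.png

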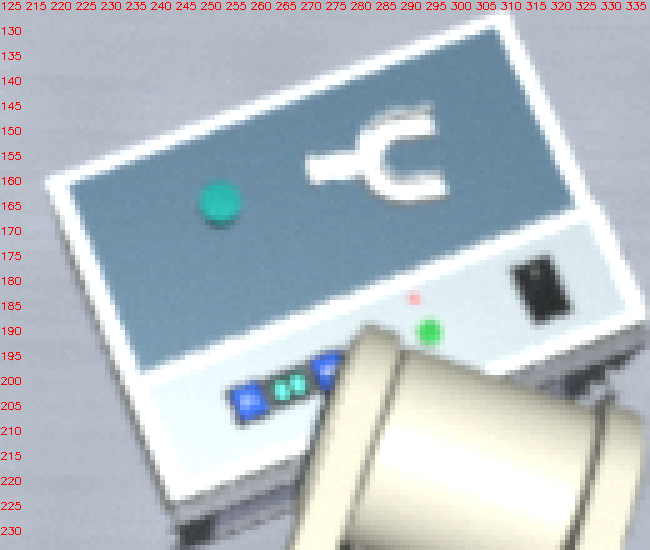

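Both keys are up again (caps at (277,161) and (280,172), as at the start). The rocker's near wing is raised at (274,133), and the tray and stopper are where they were. I'm handing in.

```bash
python3 -c "
from bench import order
print(order.job_done())"
```

```text
the job is handed in; nothing more can be done
None
```

I switched the cabinet on and reset the lamp-hour counter. The job was handed in at about 16.5 s of the 43 s allowed.

- **Rocker:** I pressed it with the shut fingers to its stop, at about 20 N. The pictures afterwards showed its near wing still raised, so it is on.
- **Blue keys:** I pressed both together, one fingertip on each with the fingers 46 mm apart. Contact was about 6.5 N, which fits two keys rather than one. I held them at their stops for a little over 4 s at about 14 N, then lifted straight up.
- **Last checks:** Both blue keys and the start key looked up. The tray and stopper were where they had been. The arm stood clear of everything, with about 0 N on the tool. The forks were never approached, and I did not measure them again at the end.

**What disagreed:**
- **Finger tips:** They appeared about 20–27 mm behind the reported tool point, both in the side view and by where contact came. I set the pressing depth from force and pictures instead of the reported height.
- **Cameras:** The two views differed by about 9 mm in y on the cabinet's position. I used the top view, and contact with the rocker and keys bore it out.
- **Right blue key:** The fingers partly hid it while it was down. Its travel rests on the force and on a cap shift of about 2 pixels in the side view.

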